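# Start the cure at the phone repair bench

### The job

With the fingertips, push the tray that carries the phone fully home into the white curing box, then press the start button above that tray. The other tray, with the tin in it, stays out as it is and its button is left alone. Push and press only: pick nothing up, do not touch the phone or the tin, and leave the things beside the box undisturbed.

Things in the scene. Friction and masses are not known exactly. Their poses are not given: they have to be found in the camera images.
- curing_box: White box fixed to the bench, 210 deep (x) x 270 wide (y) x 75 high mm. Origin: centre of its underside. Its front, with two trays side by side (centre lines at its y = +65 mm left, -65 mm right), faces its own -x, towards the robot; +y is to the robot's left. One push button on the top over each tray. Both trays start 110 to 150 mm out.
- left_tray (a joint): How far the left (+y) tray is out, m: 0 = fully home at its end stop, 0.16 = fully out. It slides along the box's x (pushed in along +x), resists with about 2 N of friction plus 8 N per m/s, and stays where it is left (no spring or detent). Tray floor 10 to 14 mm above the bench, side rims up to 30 mm, flat front panel.
- right_tray (a joint): The same for the right (-y) tray.
- left_panel (a point): Centre of the outer face of the left tray's front panel, 38 mm above the bench, moving with the tray. A plain flat upright white plate facing the box's -x, 122 wide x 60 high x 12 mm thick, 8 to 68 mm above the bench. Axes as the box. When home, this point is 117 mm in front of the box's origin.
- right_panel (a point): The same for the right tray.
- left_button_top (a point): Centre of the top of the left bay's start button, a grey round cap of 26 mm diameter in a small black housing on the box's top, 60 mm towards the front from the box's centre. It is pressed straight down: 6 mm travel, sprung back, about 5 N when fully down.
- right_button_top (a point): The same for the right bay's button.
- left_button (a joint): Travel of the left button, m: 0 = up, 0.006 = fully down. A press counts from 0.003.
- right_button (a joint): The same for the right button.
- phone: Black phone, 130 x 64 x 9 mm, 0.16 kg, lying flat and loose in one of the two trays with its length along the tray (part of it may be under the box's top). Origin at the centre of its underside, x along its length. Which tray it is in (its y in the box's frame: positive = left) changes from start to start.
- tin: Round closed aluminium tin, 50 mm diameter x 22 mm high, loose in the other tray. Origin at the centre of its underside.
- flux_bottle: White plastic bottle, 42 mm diameter x 110 mm, standing loose on the bench to the left of the left tray. Origin at the centre of its underside.
- paste_jar: Small white jar with a lid, 44 mm diameter x 38 mm, standing loose on the bench in front of the box, to the left of the left tray. Origin at the centre of its underside.
- screwdriver: Screwdriver, 200 mm long, handle 26 mm thick, lying loose on the bench to the right of the right tray, roughly along the box's x. Origin below its middle, on the bench; x points from handle to tip.
There are look-alikes about, which are no part of the job. There is more than one size of the phone; the one meant has the size given above.

How it is judged:
On the way, in this order (a step that is already met when the one before it is completed fails the run):
1. the tray carrying the phone is fully home (within 5 mm) (((y of phone in the frame of curing_box above 0 m and value of joint left_tray below 0.005 m) or (y of phone in the frame of curing_box below 0 m and value of joint right_tray below 0.005 m))), for 0.2 s.
2. then the button above that tray is pressed (at least 3 mm down) (((y of phone in the frame of curing_box above 0 m and value of joint left_tray below 0.005 m and value of joint left_button above 0.003 m) or (y of phone in the frame of curing_box below 0 m and value of joint right_tray below 0.005 m and value of joint right_button above 0.003 m))), for 0.04 s.
At the end, for the whole second after the job is handed in: The phone's tray is within 5 mm of fully home with the phone lying flat in it inside the box, the tin's tray is still at least 95 mm out, and both buttons are up again (((y of phone in the frame of curing_box above 0 m and value of joint left_tray below 0.005 m and value of joint right_tray above 0.095 m) or (y of phone in the frame of curing_box below 0 m and value of joint right_tray below 0.005 m and value of joint left_tray above 0.095 m)) and x of phone in the frame of curing_box above -0.05 m and height (world z) of phone below 0.03 m and angle between phone's own z axis and vertical below 0.15 rad and linear speed of phone below 0.02 m/s and value of joint each of left_button, right_button below 0.002 m); the robot touches nothing.
It fails at once if the tin's tray is moved by more than 12 mm, or its button is pressed ((y of phone in the frame of curing_box above 0 m and (distance of right_panel from where it was at the start of the episode above 0.012 m or value of joint right_button above 0.003 m)) or (y of phone in the frame of curing_box below 0 m and (distance of left_panel from where it was at the start of the episode above 0.012 m or value of joint left_button above 0.003 m))).
It fails at once if start is pressed while the phone's tray is still more than 12 mm out ((y of phone in the frame of curing_box above 0 m and value of joint left_button above 0.003 m and value of joint left_tray above 0.012 m) or (y of phone in the frame of curing_box below 0 m and value of joint right_button above 0.003 m and value of joint right_tray above 0.012 m)).
It fails at once if the phone or the tin is lifted or tipped (height (world z) of any of phone, tin above 0.034 m or angle between phone's own z axis and vertical above 0.3 rad or angle between tin's own z axis and vertical above 0.5 rad).
It fails at once if the robot touches the phone or the tin (contact force between any of the fingers, the arm and phone above 1 N or contact force between any of the fingers, the arm and tin above 1 N).
It fails at once if the bottle, the jar or the screwdriver is moved by more than 30 mm (distance of any of flux_bottle, paste_jar, screwdriver from where it was at the start of the episode above 0.03 m).
It also fails if it takes over 40 s, if anything falls off the work surface, if the arm or the gripper's body presses on something with over 40 N, if the wrist force passes 120 N, or if a joint passes its speed limit or range.

### The arm

A 6-joint arm with a two-finger parallel gripper is mounted at the origin on the work surface. World frame = base frame: x ahead of the robot, y to its left, z up, the work surface at z = 0. Lengths are in m, angles in rad, forces in N, time in s.
With the tool pointing down it reaches from about 0.225 to 0.875 m from the base axis. Payload 3.4 kg.
Tool frame: the origin (TCP) lies between the finger pads; the fingertips stand 11 mm ahead of it and the grasp point (between the pads) lies 8 mm behind it (tips_ahead is the distance from the TCP to the fingertips, in m); z points along the fingers, x is the direction in which the jaws open and shut, and the axes are right-handed (so a half turn about z gives the same grasp; the last joint's range is limited). The gripper opens to 85 mm and grips with 20 to 120 N. Pads are 22 mm wide; open, the fingers measure 114 mm over their backs; the gripper's body (76 mm by 85 mm) begins 54 mm behind the grasp point. The pads swing forward as they close: fully open they stand 13 mm farther back than shut.
Start: joints at [1.174, 0.276, 1.505, -0, 1.361, -0.121], TCP at [0.157, 0.553, 0.242] pointing down, gripper open.
Joint ranges: [-2.89, 2.89], [-0.75, 2.08], [0.22, 2.7], [-1.18, 4.32], [0.11, 2.71], [-2.7, 2.7]. Speed limits (rad/s): [2.57, 2.57, 3.14, 3.14, 3.14, 3.14].

### API

Orientations are given as a unit quaternion [w, x, y, z].
In Python, from rig import get_state, get_image, sign_off, masks_of, tips_ahead gives the robot as it stands.
- The arm moves only by the tool play_rows, never from a script. Its argument "series" is a list of rows, each an object of numbers: "fingers": the closure, from -1 (fully open) to 1 (shut); "dx", "dy", "dz": the shift along the world's x, y, z in mm; "turn": the turn about the world's z in rad. A call has 1 to 20 rows; each row shifts and turns the pose as measured when the row begins; what a row does not reach is not made up. A row lasts 1/12 s, in which the tool goes at most 41.7 mm and 7.16 degrees, less where a joint would pass 70% of its speed; a pose out of reach is approached as far as the arm can. A call with a gripper value outside its range is refused whole. The fingers move at their own pace and stop on an object; "squeeze" is the grip in N (left out, the last holds). Time passes only in rows, so rows that do not move let the fingers close. It gives the time, the measured TCP pose, the force and the opening at its end, in the units of the state.
- get_state(): the state, without advancing time (a new reading comes with each control period).
- get_image(name): name is "side" or "top" or "wrist"; returns a dict with "pixels" (384x512x3 uint8, red, green, blue), "vfov" (degrees; the focal length in pixels is half the picture's height over the tangent of half this angle, whatever the lens; pixels are square), "cx", "cy" (the principal point, pixels), "rvec" (rotation vector, rad) and "tvec" (3), from world to camera coordinates, as OpenCV has them; the wrist camera has in their place "hand_eye" (4x4, takes a point from camera to tool coordinates, whose origin is the TCP and whose axes are the tool frame's). Camera axes: x right, y down, z forward; pixel columns grow to the right and rows downward; lengths in m; the calibration is good to about 2 mm. A picture is of the moment at which its call begins: read the wrist's pose just before it. There is no depth.
- sign_off(): hands the job in, once; it reports no verdict.
Trained networks look in a picture, given as the dict that the camera call returned (one of the last four; its "shot" number tells which), for a name from the list of things; names that differ only in an ending like _2 or _b are one class to them, and where a whole thing is asked for, a point or a joint stands for the part that bears it (a point fixed in the world has none). Each returns a list of dicts, best first, with "p" (0 to 1); they miss things now and then, are a little off and sometimes report something else, mostly with a low value. They report only what shows in the picture. A call takes as long as a camera call. They do not tell look-alikes from the thing itself.
- masks_of(picture, label): "region" (384x512 bool, what is visible of it) and "xy" ([column, row] in pixels, amid what is visible of it).
The state is a dict: "clock": time; "qpos": joint angles; "qd": joint speeds; "effort": joint torques, N m; "position": TCP position; "ee_rot": TCP orientation; "contact_force": force on the tool from outside, world axes, zero at the start; "moment": the same for the moment, N m; "width": finger opening in m.
Only numpy, scipy, OpenCV 4.12 (cv2) and the standard library are available. Lean on these libraries where they do the work, as an engineer would, in place of code of your own. Each camera call takes 0.05 s, during which the arm holds its last target. There are 200 camera calls.

## Working session

There is one attempt and no reset: what is moved stays moved. The work goes in short steps, Python scripts to look and compute and a tool call to move; the robot and the scene stay as the last step left them, time stands still between calls to the robot, and variables do not carry over. Pictures are saved under pics/ and viewed, about 8 in all and at most 12, crops included, and the job is handed in when it is done.

Besides the shell and the picture viewer there is one more tool, called after ">>>" as name([rows], argument=value, ...), one row to a line, values as JSON. play_rows: Moves the arm, as the interface text tells. Its arguments: {"type":"object","properties":{"series":{"type":"array"},"squeeze":{"type":"number"}},"required":["series"]}

```bash
mkdir -p pics; cat > h.py <<'E'
import numpy as np, cv2
from rig import *
def KRt(d):
    f=192/np.tan(np.radians(d["vfov"])/2)
    K=np.array([[f,0,d["cx"]],[0,f,d["cy"]],[0,0,1]])
    return K,cv2.Rodrigues(np.array(d["rvec"],float))[0],np.array(d["tvec"],float)
def ray(d,uv,z):
    K,R,t=KRt(d); c=-R.T@t; v=R.T@np.linalg.inv(K)@np.array([uv[0],uv[1],1.])
    return c+v*(z-c[2])/v[2]
def proj(d,p):
    K,R,t=KRt(d); q=K@(R@np.array(p)+t); return q[:2]/q[2]
E
python3 - <<'E'
from h import *
s=get_state(); print(s["clock"],s["position"],s["ee_rot"],s["width"],tips_ahead)
ims=[]
for n in ("top","side"):
    d=get_image(n); ims.append(d["pixels"])
    K,R,t=KRt(d); print(n,-R.T@t,K[0,0])
    for l in ["curing_box","left_tray","right_tray","left_panel","left_button_top","right_button_top","phone","tin","flux_bottle","paste_jar","screwdriver"]:
        for m in masks_of(d,l)[:3]:
            ys,xs=np.nonzero(m["region"]); print(l,round(m["p"],2),np.round(m["xy"]),xs.min(),xs.max(),ys.min(),ys.max(), np.round(ray(d,m["xy"],.08 if 'button' in l else 0.02),3))
    cv2.imwrite(f"pics/{n}1.png",cv2.resize(d["pixels"][:,:,::-1],(800,600),interpolation=cv2.INTER_CUBIC))
E
```

```text
0.0 [0.1564057  0.55279575 0.24142467] [ 4.65900078e-04  7.97603303e-01  6.03181660e-01 -7.98895441e-04] 0.08554686288152882 0.011
top [0.39797774 0.01876923 1.02113141] 400.07023206809964
curing_box 0.81 [282. 124.] 209 346 52 216 [ 0.669 -0.024  0.02 ]
left_tray 0.71 [272. 196.] 237 293 148 216 [0.486 0.004 0.02 ]
left_tray 0.42 [305. 124.] 301 309 115 123 [ 0.67  -0.083  0.02 ]
right_tray 0.92 [315. 173.] 286 345 136 203 [ 0.543 -0.106  0.02 ]
right_tray 0.46 [257. 172.] 242 275 150 196 [0.546 0.041 0.02 ]
left_panel 0.86 [267. 194.] 236 293 149 216 [0.49  0.017 0.02 ]
left_panel 0.34 [216. 236.] 206 223 227 242 [0.388 0.146 0.02 ]
left_button_top 0.61 [249. 132.] 246 256 126 137 [0.636 0.058 0.08 ]
left_button_top 0.16 [305. 119.] 301 310 114 124 [ 0.665 -0.077  0.08 ]
right_button_top 0.41 [305. 118.] 300 310 114 125 [ 0.666 -0.078  0.08 ]
phone 0.78 [161. 118.] 128 197 103 138 [0.691 0.287 0.02 ]
phone 0.68 [145. 300.] 108 181 263 336 [0.234 0.319 0.02 ]
phone 0.58 [257. 171.] 242 275 149 197 [0.548 0.04  0.02 ]
tin 0.59 [310. 158.] 299 317 150 168 [ 0.582 -0.093  0.02 ]
flux_b
[... 709 characters left out ...]
ft_button_top 0.47 [306. 181.] 299 308 176 184 [0.644 0.056 0.08 ]
right_button_top 0.43 [334. 211.] 329 339 209 217 [ 0.668 -0.063  0.08 ]
phone 0.86 [290. 149.] 265 310 129 168 [0.682 0.26  0.02 ]
phone 0.82 [141. 168.] 110 170 153 186 [0.235 0.307 0.02 ]
phone 0.69 [273. 208.] 248 300 194 226 [0.55  0.043 0.02 ]
tin 0.6 [298. 244.] 292 311 233 252 [ 0.57 -0.09  0.02]
flux_bottle 0.83 [239. 171.] 234 248 149 184 [0.504 0.207 0.02 ]
flux_bottle 0.42 [298. 244.] 292 311 233 252 [ 0.569 -0.089  0.02 ]
paste_jar 0.57 [209. 196.] 198 213 185 203 [0.398 0.137 0.02 ]
screwdriver 0.7 [321. 306.] 299 374 279 321 [ 0.555 -0.261  0.02 ]
screwdriver 0.34 [208. 195.] 198 213 185 203 [0.397 0.14  0.02 ]
```

View pics/top1.png

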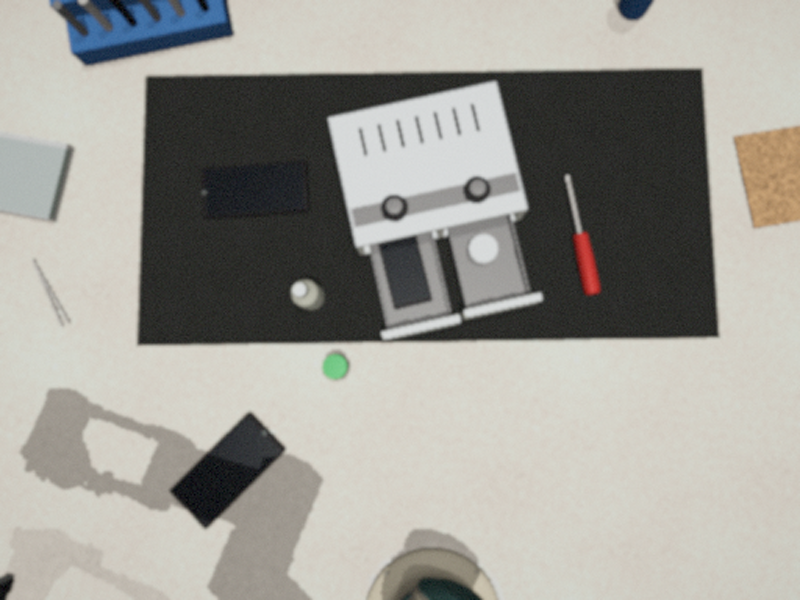

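View pics/side1.png

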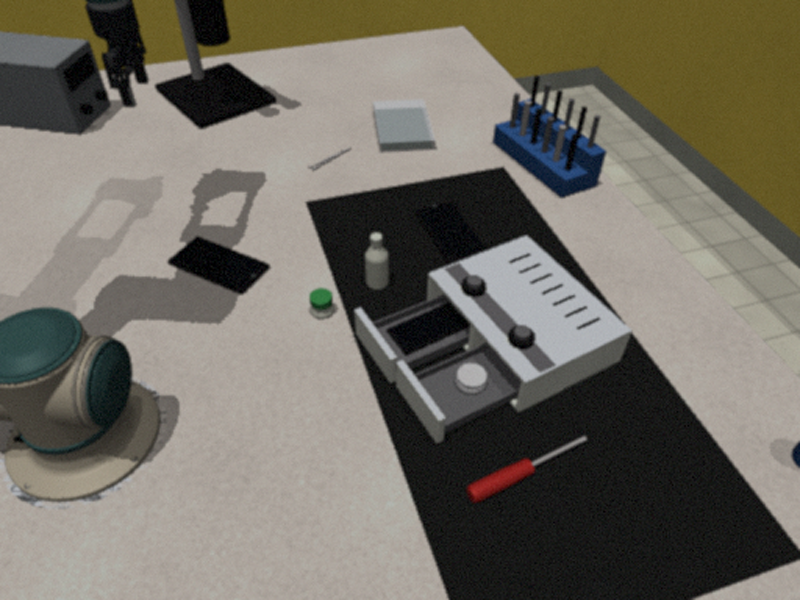

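The top view (800×600) shows the phone-sized black slab in the left tray at about (407,272) and the tin in the right tray at (483,248). The left panel's front edge runs (381,337)–(460,322), and the buttons are at (394,207) and (477,188). The side view agrees. Next I fit the box pose.

```bash
cat > fit.py <<'E'
from h import *
from scipy.optimize import least_squares
T=get_image("top");S=get_image("side"); k=.64
def W(p,q): # box->world
    c,s=np.cos(p[2]),np.sin(p[2]); return [p[0]+c*q[0]-s*q[1],p[1]+s*q[0]+c*q[1],q[2]]
C=[(T,(105,135,.075),(328,117)),(T,(105,-135,.075),(497,82)),(T,(-105,135,.075),(357,249)),(T,(-105,-135,.075),(527,212)),
(S,(105,135,.075),(527,236)),(S,(105,-135,.075),(630,330)),(S,(-105,135,.075),(430,273)),(S,(-105,-135,.075),(518,375))]
L=[(S,126,(356,311)),(S,4,(397,360)),(T,126,(381,333)),(T,4,(460,318))]
Rr=[(S,-4,(398,362)),(S,-126,(440,414)),(T,-4,(464,312)),(T,-126,(542,294))]
def res(p):
    r=[]
    for d,q,uv in C: r+=list(proj(d,W(p,(q[0]/1e3,q[1]/1e3,q[2])))-np.array(uv)*k)
    for j,y in ((3,.065),(4,-.065)):
        for d,uv in ((T,B[0] if y>0 else B[1]),(S,B[2] if y>0 else B[3])): r+=list(proj(d,W(p,(-.06,y,p[5])))-np.array(uv)*k)
    for lst,j in ((L,3),(Rr,4)):
        for d,y,uv in lst: r+=list(.5*(proj(d,W(p,(-.117-p[j],y/1e3,.068)))-np.array(uv)*k))
    return np.array(r)
B=[(394,206),(477,187),(474,284),(522,335)]
f=least_squares(res,[.67,-.03,.21,.13,.13,.09],loss="soft_l1"); p=f.x
print("x y yaw L R zbtn",np.round(p,4)); print(np.round(res(p).reshape(-1,2),1).tolist())
for n,q in (("Lpanel",(-.117-p[3],.065,.038)),("Lhome",(-.117,.065,.038)),("Lbtn",(-.06,.065,p[5]))): print(n,np.round(W(p,q),4))
m=[m for m in masks_of(T,"phone") if 230<m["xy"][0]<290]
if m:
    cn=np.nonzero(m[0]["region"]); r=cv2.minAreaRect(np.float32(np.c_[cn[1],cn[0]])); b=cv2.boxPoints(r)
    P=np.array([ray(T,x,.02)[:2] for x in b]); print("phone sides",np.linalg.norm(np.diff(P,axis=0),axis=1))
E
python3 fit.py
```

```text
x y yaw L R zbtn [ 0.7042 -0.0021  0.2017  0.1281  0.1225  0.0863]
[[0.6, 0.0], [-0.2, -0.3], [-0.5, -1.9], [0.3, -1.8], [-0.4, -0.6], [0.7, 0.4], [-1.4, -0.4], [3.5, 4.6], [0.3, 0.4], [-0.6, -0.3], [0.3, 1.1], [-1.0, -0.3], [0.3, -1.4], [-1.3, -1.0], [0.1, 0.4], [-0.2, -0.3], [0.2, -1.0], [0.4, 1.2], [-0.1, 0.2], [-0.2, 0.5]]
Lpanel [0.4511 0.0125 0.038 ]
Lhome [0.5766 0.0382 0.038 ]
Lbtn [0.6324 0.0496 0.0863]
phone sides [0.0668552  0.11406939 0.06611467]
```

>>> play_rows([
  {"fingers": 1, "dx": 15, "dy": -34, "turn": 0.12},
  {"fingers": 1, "dx": 15, "dy": -34, "turn": 0.12},
  {"fingers": 1, "dx": 15, "dy": -34, "turn": 0.12},
  {"fingers": 1, "dx": 15, "dy": -34, "turn": 0.12},
  {"fingers": 1, "dx": 15, "dy": -34},
  {"fingers": 1, "dx": 15, "dy": -34},
  {"fingers": 1, "dx": 15, "dy": -34},
  {"fingers": 1, "dx": 15, "dy": -34},
  {"fingers": 1, "dx": 15, "dy": -34},
  {"fingers": 1, "dx": 15, "dy": -34},
  {"fingers": 1, "dx": 15, "dy": -34},
  {"fingers": 1, "dx": 15, "dy": -34},
  {"fingers": 1, "dx": 15, "dy": -34},
  {"fingers": 1, "dx": 15, "dy": -34},
  {"fingers": 1},
  {"fingers": 1},
], squeeze=30)

```text
invalid input at $.series[0]: expected keys fingers, dx, dy, dz, turn
```

>>> play_rows([
  {"fingers": 1, "dx": 15, "dy": -34, "dz": 0, "turn": 0.12},
  {"fingers": 1, "dx": 15, "dy": -34, "dz": 0, "turn": 0.12},
  {"fingers": 1, "dx": 15, "dy": -34, "dz": 0, "turn": 0.12},
  {"fingers": 1, "dx": 15, "dy": -34, "dz": 0, "turn": 0.12},
  {"fingers": 1, "dx": 15, "dy": -34, "dz": 0, "turn": 0},
  {"fingers": 1, "dx": 15, "dy": -34, "dz": 0, "turn": 0},
  {"fingers": 1, "dx": 15, "dy": -34, "dz": 0, "turn": 0},
  {"fingers": 1, "dx": 15, "dy": -34, "dz": 0, "turn": 0},
  {"fingers": 1, "dx": 15, "dy": -34, "dz": 0, "turn": 0},
  {"fingers": 1, "dx": 15, "dy": -34, "dz": 0, "turn": 0},
  {"fingers": 1, "dx": 15, "dy": -34, "dz": 0, "turn": 0},
  {"fingers": 1, "dx": 15, "dy": -34, "dz": 0, "turn": 0},
  {"fingers": 1, "dx": 15, "dy": -34, "dz": 0, "turn": 0},
  {"fingers": 1, "dx": 15, "dy": -34, "dz": 0, "turn": 0},
  {"fingers": 1, "dx": 0, "dy": 0, "dz": 0, "turn": 0},
  {"fingers": 1, "dx": 0, "dy": 0, "dz": 0, "turn": 0},
], squeeze=30)

```text
clock: 2.68
position: [0.3712, 0.0582, 0.2441]
ee_rot: [0.003, 0.626, 0.78, 0.005]
contact_force: [1.1, -0.4, -0.3]
width: -0.0
```

>>> play_rows([
  {"fingers": 1, "dx": 12, "dy": -28, "dz": -10, "turn": 0},
  {"fingers": 1, "dx": 12, "dy": -28, "dz": -10, "turn": 0},
  {"fingers": 1, "dx": 0, "dy": 0, "dz": -35, "turn": 0},
  {"fingers": 1, "dx": 0, "dy": 0, "dz": -35, "turn": 0},
  {"fingers": 1, "dx": 0, "dy": 0, "dz": -35, "turn": 0},
  {"fingers": 1, "dx": 0, "dy": 0, "dz": -35, "turn": 0},
  {"fingers": 1, "dx": 0, "dy": 0, "dz": -25, "turn": 0},
  {"fingers": 1, "dx": 0, "dy": 0, "dz": 0, "turn": 0},
  {"fingers": 1, "dx": 0, "dy": 0, "dz": 0, "turn": 0},
])

```text
clock: 3.43
position: [0.3983, 0.0073, 0.0572]
ee_rot: [0.009, 0.622, 0.783, 0.01]
contact_force: [1.3, 0.0, -0.2]
width: -0.0001
```

```bash
python3 - <<'E'
from h import *
s=get_state(); print(s["position"],s["contact_force"])
a=get_image("top")["pixels"][100:280,180:400]; b=get_image("side")["pixels"][100:320,180:400]
a=cv2.copyMakeBorder(a,0,40,0,0,cv2.BORDER_CONSTANT)
cv2.imwrite("pics/c.png",cv2.resize(np.hstack([a,b])[:,:,::-1],(800,400),interpolation=cv2.INTER_CUBIC))
E
```

```text
[0.39829623 0.00733947 0.05719855] [ 1.27825993  0.00324609 -0.21995952]
```

View pics/c.png

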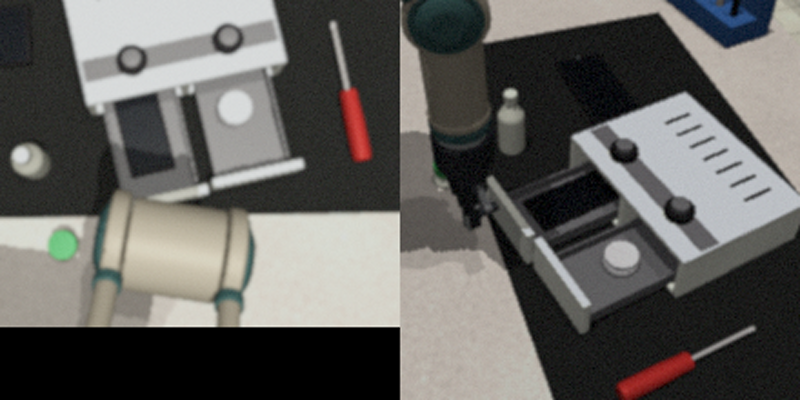

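>>> play_rows([
  {"fingers": 1, "dx": 10, "dy": 2, "dz": -4, "turn": 0},
  {"fingers": 1, "dx": 10, "dy": 2, "dz": -4, "turn": 0},
  {"fingers": 1, "dx": 10, "dy": 2, "dz": 0, "turn": 0},
  {"fingers": 1, "dx": 8, "dy": 1.6, "dz": 0, "turn": 0},
  {"fingers": 1, "dx": 8, "dy": 1.6, "dz": 0, "turn": 0},
  {"fingers": 1, "dx": 8, "dy": 1.6, "dz": 0, "turn": 0},
  {"fingers": 1, "dx": 8, "dy": 1.6, "dz": 0, "turn": 0},
  {"fingers": 1, "dx": 8, "dy": 1.6, "dz": 0, "turn": 0},
  {"fingers": 1, "dx": 8, "dy": 1.6, "dz": 0, "turn": 0},
  {"fingers": 1, "dx": 8, "dy": 1.6, "dz": 0, "turn": 0},
])

```text
clock: 4.37
position: [0.4936, 0.0265, 0.0544]
ee_rot: [0.011, 0.621, 0.783, 0.011]
contact_force: [-2.9, -1.0, 0.4]
width: -0.0001
```

>>> play_rows([
  {"fingers": 1, "dx": 8, "dy": 1.5, "dz": 0, "turn": 0},
  {"fingers": 1, "dx": 8, "dy": 1.5, "dz": 0, "turn": 0},
  {"fingers": 1, "dx": 8, "dy": 1.5, "dz": 0, "turn": 0},
  {"fingers": 1, "dx": 8, "dy": 1.5, "dz": 0, "turn": 0},
  {"fingers": 1, "dx": 8, "dy": 1.5, "dz": 0, "turn": 0},
  {"fingers": 1, "dx": 6, "dy": 1.2, "dz": 0, "turn": 0},
  {"fingers": 1, "dx": 4, "dy": 0.8, "dz": 0, "turn": 0},
  {"fingers": 1, "dx": 3, "dy": 0.6, "dz": 0, "turn": 0},
])

```text
clock: 5.03
position: [0.5539, 0.0391, 0.0544]
ee_rot: [0.011, 0.622, 0.783, 0.012]
contact_force: [-4.1, 1.7, 2.0]
width: 0.0002
```

>>> play_rows([
  {"fingers": 1, "dx": 3, "dy": 0.6, "dz": 0, "turn": 0},
  {"fingers": 1, "dx": 3, "dy": 0.6, "dz": 0, "turn": 0},
  {"fingers": 1, "dx": 3, "dy": 0.6, "dz": 0, "turn": 0},
])

```text
clock: 5.28
position: [0.5637, 0.0411, 0.0544]
ee_rot: [0.011, 0.622, 0.783, 0.012]
contact_force: [-2.7, 1.4, 0.3]
width: -0.0001
```

>>> play_rows([
  {"fingers": 1, "dx": 3, "dy": 0.6, "dz": 0, "turn": 0},
  {"fingers": 1, "dx": 3, "dy": 0.6, "dz": 0, "turn": 0},
])

```text
clock: 5.45
position: [0.5658, 0.0416, 0.0541]
ee_rot: [0.008, 0.621, 0.784, 0.008]
contact_force: [-9.6, -3.2, 7.7]
width: 0.0001
```

>>> play_rows([
  {"fingers": 1, "dx": 4, "dy": 0.8, "dz": 0, "turn": 0},
  {"fingers": 1, "dx": 4, "dy": 0.8, "dz": 0, "turn": 0},
  {"fingers": 1, "dx": 4, "dy": 0.8, "dz": 0, "turn": 0},
])

```text
clock: 5.7
position: [0.5658, 0.0414, 0.0537]
ee_rot: [-0.001, 0.62, 0.784, -0.002]
contact_force: [-11.1, -1.5, 8.5]
width: -0.0002
```

End stop reached: the force rises and the position matches the predicted 0.566. Now I back off and rise.

>>> play_rows([
  {"fingers": 1, "dx": -15, "dy": -3, "dz": 0, "turn": 0},
  {"fingers": 1, "dx": -20, "dy": -4, "dz": 0, "turn": 0},
  {"fingers": 1, "dx": 0, "dy": 0, "dz": 30, "turn": 0},
  {"fingers": 1, "dx": 0, "dy": 0, "dz": 35, "turn": 0},
  {"fingers": 1, "dx": 0, "dy": 0, "dz": 35, "turn": 0},
  {"fingers": 1, "dx": 0, "dy": 0, "dz": 10, "turn": 0},
  {"fingers": 1, "dx": 0, "dy": 0, "dz": 0, "turn": 0},
  {"fingers": 1, "dx": 0, "dy": 0, "dz": 0, "turn": 0},
])

```text
clock: 6.37
position: [0.5357, 0.0313, 0.1693]
ee_rot: [0.007, 0.62, 0.784, 0.001]
contact_force: [0.7, -0.0, -0.1]
width: -0.0002
```

```bash
python3 - <<'E'
from h import *
from scipy.spatial.transform import Rotation as Ro
s=get_state(); print(s["position"],s["ee_rot"])
w=get_image("wrist"); b=get_image("side")
for m in masks_of(b,"left_button_top")[:3]: print("side",m["p"],m["xy"],ray(b,m["xy"],.083))
H=np.array(w["hand_eye"]); q=s["ee_rot"]; R=Ro.from_quat([q[1],q[2],q[3],q[0]]).as_matrix()
f=192/np.tan(np.radians(w["vfov"])/2)
for m in masks_of(w,"left_button_top")[:3]:
    v=R@H[:3,:3]@np.array([(m["xy"][0]-w["cx"])/f,(m["xy"][1]-w["cy"])/f,1]); c=R@H[:3,3]+s["position"]
    print("wrist",m["p"],m["xy"],c+v*(.083-c[2])/v[2])
cv2.imwrite("pics/d.png",cv2.resize(np.hstack([w["pixels"],b["pixels"]])[:,:,::-1],(800,300),interpolation=cv2.INTER_AREA))
E
```

```text
[0.53568123 0.03131258 0.16926245] [0.00669941 0.62043884 0.78422541 0.00112815]
wrist 0.77 [251.4, 307.1] [0.64590734 0.05226299 0.083     ]
```

View pics/d.png

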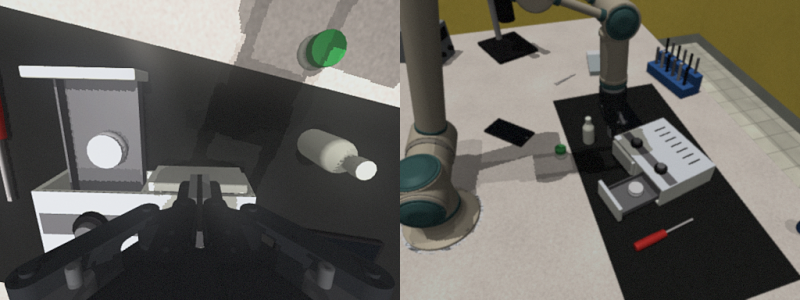

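The left tray is home. The wrist view shows its panel flush at (200,180), and the right tray with the tin is still out at (105,150). Next is the button, at about (0.632, 0.050).

>>> play_rows([
  {"fingers": 1, "dx": 24, "dy": 4.5, "dz": 0, "turn": 0},
  {"fingers": 1, "dx": 24, "dy": 4.5, "dz": 0, "turn": 0},
  {"fingers": 1, "dx": 24, "dy": 4.5, "dz": 0, "turn": 0},
  {"fingers": 1, "dx": 18, "dy": 4, "dz": 0, "turn": 0},
  {"fingers": 1, "dx": 0, "dy": 0, "dz": 0, "turn": 0},
  {"fingers": 1, "dx": 0, "dy": 0, "dz": -25, "turn": 0},
  {"fingers": 1, "dx": 0, "dy": 0, "dz": -15, "turn": 0},
  {"fingers": 1, "dx": 0, "dy": 0, "dz": 0, "turn": 0},
  {"fingers": 1, "dx": 0, "dy": 0, "dz": 0, "turn": 0},
])

```text
clock: 7.32
position: [0.6188, 0.0497, 0.1125]
ee_rot: [-0.006, 0.62, 0.784, -0.008]
contact_force: [-0.0, 0.7, 0.5]
width: 0.0005
```

```bash
python3 - <<'E'
from h import *
b=get_image("side"); t=get_image("top")
p=np.array(get_state()["position"])
q=proj(b,p-[0,0,.011]); g=proj(b,[.6324,.0496,.0863]); print(p,q,g)
a=b["pixels"][140:240,250:390]; 
cv2.imwrite("pics/e.png",cv2.resize(a[:,:,::-1],(700,500),interpolation=cv2.INTER_CUBIC))
E
```

```text
[0.61928085 0.04969173 0.11339347] [298.55772381 177.85219817] [302.76832861 181.41586248]
```

View pics/e.png

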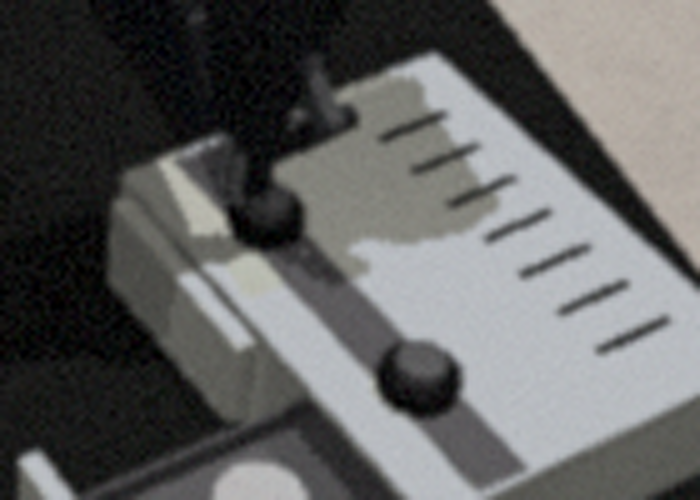

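The side crop shows the tip just short of the left button cap, which is at crop (268,212). That is full-frame (303.6,182.4) against a predicted (302.8,181.4). It needs +13 mm in x.

>>> play_rows([
  {"fingers": 1, "dx": 10, "dy": 0, "dz": 0, "turn": 0},
  {"fingers": 1, "dx": 4, "dy": 0, "dz": 0, "turn": 0},
  {"fingers": 1, "dx": 0, "dy": 0, "dz": 0, "turn": 0},
  {"fingers": 1, "dx": 0, "dy": 0, "dz": 0, "turn": 0},
])

```text
clock: 7.75
position: [0.6362, 0.0494, 0.1169]
ee_rot: [-0.003, 0.62, 0.784, -0.006]
contact_force: [-0.4, 0.0, 0.6]
width: 0.0
```

>>> play_rows([
  {"fingers": 1, "dx": -3, "dy": 0, "dz": -6, "turn": 0},
  {"fingers": 1, "dx": 0, "dy": 0, "dz": -6, "turn": 0},
  {"fingers": 1, "dx": 0, "dy": 0, "dz": -4, "turn": 0},
  {"fingers": 1, "dx": 0, "dy": 0, "dz": -3, "turn": 0},
])

```text
clock: 8.08
position: [0.6348, 0.0493, 0.1016]
ee_rot: [-0.0, 0.62, 0.784, -0.004]
contact_force: [-7.0, -0.5, 29.4]
width: -0.0001
```

>>> play_rows([
  {"fingers": 1, "dx": -1, "dy": 0, "dz": 8, "turn": 0},
  {"fingers": 1, "dx": 0, "dy": 0, "dz": 4, "turn": 0},
  {"fingers": 1, "dx": 0, "dy": 0, "dz": 0, "turn": 0},
])

```text
clock: 8.33
position: [0.6345, 0.0494, 0.115]
ee_rot: [0.001, 0.62, 0.784, -0.003]
contact_force: [-0.4, -0.2, -0.3]
width: -0.0003
```

>>> play_rows([
  {"fingers": 1, "dx": 0, "dy": 0, "dz": -3, "turn": 0},
])

```text
clock: 8.42
position: [0.6347, 0.0494, 0.1121]
ee_rot: [0.002, 0.62, 0.784, -0.003]
contact_force: [0.3, 0.8, 0.1]
width: -0.0002
```

>>> play_rows([
  {"fingers": 1, "dx": 0, "dy": 0, "dz": -2, "turn": 0},
])

```text
clock: 8.5
position: [0.6341, 0.0494, 0.1092]
ee_rot: [0.001, 0.62, 0.784, -0.003]
contact_force: [0.1, -0.3, -0.1]
width: -0.0001
```

>>> play_rows([
  {"fingers": 1, "dx": 0, "dy": 0, "dz": -2, "turn": 0},
])

```text
clock: 8.58
position: [0.634, 0.0494, 0.1063]
ee_rot: [0.001, 0.62, 0.784, -0.003]
contact_force: [0.3, -0.7, 2.3]
width: -0.0002
```

>>> play_rows([
  {"fingers": 1, "dx": 0, "dy": 0, "dz": -2, "turn": 0},
])

```text
clock: 8.67
position: [0.634, 0.0494, 0.1038]
ee_rot: [0.001, 0.62, 0.784, -0.004]
contact_force: [-0.0, -0.1, 4.3]
width: 0.0002
```

>>> play_rows([
  {"fingers": 1, "dx": 0, "dy": 0, "dz": -2, "turn": 0},
])

```text
clock: 8.75
position: [0.6341, 0.0494, 0.1018]
ee_rot: [0.001, 0.62, 0.784, -0.004]
contact_force: [-3.6, -0.1, 22.2]
width: 0.0
```

This is the sprung button: contact at about 0.108, 2.3 N, then 4.3 N, then the hard stop at 0.102. It is fully pressed, so I release and lift clear.

>>> play_rows([
  {"fingers": 1, "dx": 0, "dy": 0, "dz": 8, "turn": 0},
  {"fingers": 1, "dx": 0, "dy": 0, "dz": 25, "turn": 0},
  {"fingers": 1, "dx": 0, "dy": 0, "dz": 35, "turn": 0},
  {"fingers": 1, "dx": 0, "dy": 0, "dz": 35, "turn": 0},
  {"fingers": 1, "dx": -20, "dy": 25, "dz": 10, "turn": 0},
  {"fingers": 1, "dx": -30, "dy": 28, "dz": 0, "turn": 0},
  {"fingers": 1, "dx": -30, "dy": 28, "dz": 0, "turn": 0},
  {"fingers": 1, "dx": -30, "dy": 28, "dz": 0, "turn": 0},
  {"fingers": 1, "dx": -30, "dy": 28, "dz": 0, "turn": 0},
  {"fingers": 1, "dx": -30, "dy": 28, "dz": 0, "turn": 0},
  {"fingers": 1, "dx": -30, "dy": 28, "dz": 0, "turn": 0},
  {"fingers": 1, "dx": 0, "dy": 0, "dz": 0, "turn": 0},
  {"fingers": 1, "dx": 0, "dy": 0, "dz": 0, "turn": 0},
])

```text
clock: 9.83
position: [0.4237, 0.244, 0.2119]
ee_rot: [-0.004, 0.622, 0.783, -0.008]
contact_force: [1.6, 0.0, -0.1]
width: 0.0001
```

```bash
python3 - <<'E'
from h import *
a=get_image("top")["pixels"][30:260,180:400]; b=get_image("side")["pixels"][110:340,200:420]
cv2.imwrite("pics/f.png",cv2.resize(np.hstack([a,b])[:,:,::-1],(800,418),interpolation=cv2.INTER_CUBIC))
E
```

```text
(no output)
```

View pics/f.png

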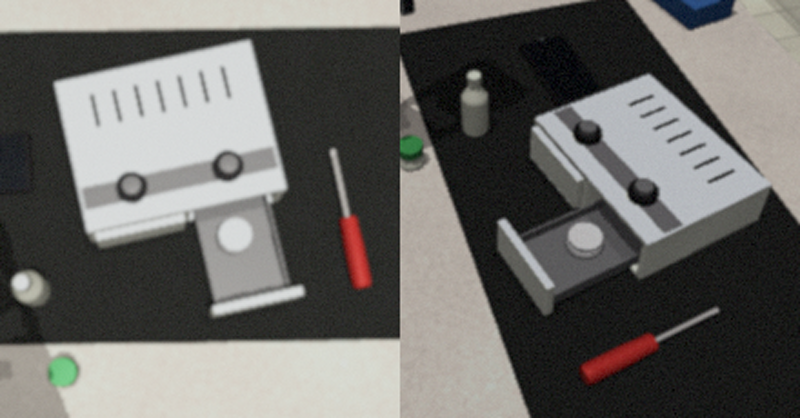

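Both views show the left panel flush at (140,232), both caps up, the right tray with the tin still out, and the bottle, jar and screwdriver in place.

```bash
python3 -c "
from rig import *
print(sign_off())"
```

```text
the job is handed in; nothing more can be done
None
```

I pushed the left tray, the one with the phone, fully home with the closed fingertips. I then pressed the left start button to its stop, moved the arm clear and handed the job in; no verdict came back.

- **Tray:** the push ended with the TCP at x = 0.566, where I had predicted the end stop, and the force rose from about 3 N to 11 N there. In the last pictures its front panel sits flush with the box. The phone itself is now hidden inside, so I could not see how it lies.
- **Button:** the force rose like a spring to 4.3 N, then hit the stop at about 22 N, roughly 6 mm below first contact. I touched down twice, because the first descent met the cap about 10 mm higher than my estimate and reached 29 N. Both presses came after the tray was home.
- **Everything else:** the last pictures show both buttons up and the right tray with the tin still out. The bottle, jar and screwdriver look unmoved. The arm finished clear of everything at about 9.9 s on the clock.
- **Disagreement:** a wrist-camera reading of the button position was about 13 mm off my estimate. The fingers were partly blocking that view, so I ignored it.

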